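# Screw home the good manifold cap, back off the cross-threaded one

### The job

The two black captive caps on the sloping gas manifold have only just been started; they look alike, but one sits on crossed threads. Turn them gently: screw the cap that runs freely clockwise fully home (a little under a quarter turn), and as soon as a cap stiffens early do not force it, but turn it back anticlockwise to its loose stop. Leave the things on the bench where they are.

Things in the scene. Friction and masses are not known exactly. Their poses are not given: they have to be found in the camera images.
- manifold: Gas manifold fixed to the bench: a 150 x 50 x 44 mm aluminium bar held tilted between grey cheeks on a dark 90 x 176 mm base plate. Origin under the middle of the base plate; z vertical, x horizontal toward its back, y along the row of caps to the left. The sloping face looks up and toward the robot; its normal, and the caps' axis, is (-0.5, 0, 0.866) in this frame, 30 degrees from vertical.
- face_centre (a point): centre of the manifold's sloping face, 75 mm above the bench. The orientation given is that of the manifold's base (z vertical). The caps' axes pass 42 mm to either side of this point along the manifold's y.
- left_cap_mid (a point): left (+y) cap: round, ribbed, black, 30 mm diameter, 32 mm tall, white line on top; any grip angle will do. Point on its axis 18 mm above its lower rim, 14 mm below its top; z is the axis, away from the face. Rim 8 mm off the face when loose, 4.3 mm when home: it sinks 2.5 mm per rad clockwise. Captive: cannot be lifted off.
- right_cap_mid (a point): the same point of the right (-y) cap, which looks the same.
- left_cap (a joint): turn of the left cap, rad: 0 at its loose stop (white line at the blue dot), growing clockwise seen from above its face, 1.5 fully home (line at the green dot). Starts at 0.2 to 0.35. Running friction 0.04 N m. Good threads run freely to 1.5; crossed ones stiffen from about 0.6 on, by about 1 N m per rad. Exactly one cap is crossed, now the one, now the other.
- right_cap (a joint): turn of the right cap, likewise.
- thread_strain (a joint): how far the crossed thread, whichever cap that is, is being strained now, m: about 0 while it is not forced, 0.001 for each 0.12 rad that the cap is forced past 0.6 rad (about 0.12 N m each); at 0.003 (about 0.36 N m) the thread is spoilt.
- thread_tape: white roll of thread tape, 55 mm across, 13 mm tall, lying on the bench in front of the manifold; origin at its underside. A bystander.
- septa_tin: round tin with green lid, 46 mm across, 19 mm tall, on the bench in front of the manifold; origin at its underside. A bystander.
- timer: white square timer, 62 x 62 x 16 mm, on the bench to the right in front of the manifold; origin at its underside. A bystander.

How it is judged:
By the outcome, as a careful person would: the job done as asked, in the order asked, and still so for the second after the job is handed in, with the robot touching nothing.
It also fails if it takes over 64 s, if anything falls off the work surface, if the arm or the gripper's body presses on something with over 40 N, if the wrist force passes 120 N, or if a joint passes its speed limit or range.

### The arm

A 6-joint arm with a two-finger parallel gripper is mounted at the origin on a cart in front of the work surface, level with it; the furniture and walls round the work are solid. World frame = base frame: x ahead of the robot, y to its left, z up, the work surface at z = 0. Lengths are in m, angles in rad, forces in N, time in s.
With the tool pointing down it reaches from about 0.275 to 0.975 m from the base axis. Payload 8.4 kg.
Tool frame: the origin (TCP) lies midway between the tips of the shut fingers; the grasp point (between the pads) lies 19 mm behind it; z points along the fingers, y is the line along which they close (so a half turn about z gives the same grasp; the last joint's range is limited). The gripper opens to 92 mm and grips with 3 to 60 N. Pads are 20 mm wide; open, the fingers measure 128 mm over their backs; the gripper's body (75 mm by 189 mm) begins 69 mm behind the grasp point.
Start: joints at [-1.328, 0.353, 1.633, -0, 1.155, -0.002], TCP at [0.151, -0.606, 0.215] pointing down, gripper open.
Joint ranges: [-2.63, 2.63], [-0.92, 2.1], [0.06, 2.66], [-1.3, 4.44], [0, 2.69], [-3.02, 3.02]. Speed limits (rad/s): [2.22, 2.22, 2.79, 3.14, 3.14, 3.14].

### API

Orientations are given as a rotation vector (axis times angle).
In Python, from station import robot, cams gives the robot as it stands.
- The arm moves only by the tool arm_command, never from a script. Its argument "increments" is a list of rows, each a list of 2 entries, a list of its own where there are three numbers: the shift along the tool's x, y, z in cm, then the turn, a rotation vector about the tool's x, y, z in degrees. A call has exactly 5 rows; each row shifts and turns the commanded pose from where the row before left it, along the tool's axes as they then stand; what a row does not reach is not made up. A row lasts 1/8 s, in which the tool goes at most 62.5 mm and 10.7 degrees, less where a joint would pass 70% of its speed; a pose out of reach is approached as far as the arm can. A call is refused whole if a number of a shift passes 6.25 or a number of a turn 10.7, either way. A call with a gripper value outside its range is refused whole. "hand" is the finger opening in cm, from 0 to 9.19, set as the call begins (left out, the last holds). The fingers move at their own pace and stop on an object; "squeeze" is the grip in N (left out, the last holds). Time passes only in rows, so rows that do not move let the fingers close, or fill a call up. It gives the time, the measured TCP pose, the force, the opening and the grip force at its end, in the units of the state.
- robot.get_state(): the state, without advancing time (a new reading comes with each control period).
- cams.get_image(name): name is "scene" or "side" or "wrist"; returns (picture, depth): 420x560x3 uint8, red, green, blue; 420x560 float32, m along the optical axis (not along the pixel's ray), 0 where there is no reading.
- cams.camera_model(name): a dict with "K" (3x3 intrinsics, pixels), "dist_coeffs" ([k1, k2, p1, p2, k3] as OpenCV has them; the pictures are not rectified), "origin" and "rotation" of the camera in the world; the wrist camera has in their place "hand_eye" (4x4, takes a point from camera to tool coordinates, whose origin is the TCP and whose axes are the flange's). Camera axes: x right, y down, z forward; pixel columns grow to the right and rows downward; lengths in m; the calibration is good to about 2 mm. A picture is of the moment at which its call begins: read the wrist's pose just before it. camera_model takes no time and is no camera call.
- robot.hand_in(): hands the job in; it is judged then, once.
The state is a dict: "time": time; "q": joint angles; "qd": joint speeds; "joint_efforts": joint torques, N m; "position": TCP position; "tcp_rot": TCP orientation; "ft_force": force on the tool from outside, world axes, zero at the start; "torque": the same for the moment, N m; "finger_gap": finger opening in m; "gripper_force": force on a finger pad.
Only numpy, scipy, OpenCV 4.12 (cv2) and the standard library are available. Lean on these libraries where they do the work, as an engineer would, in place of code of your own. Each camera call takes 0.05 s, during which the arm holds its last target. There are 200 camera calls.

## Working session

There is one attempt and no reset: what is moved stays moved. The work goes in short steps, Python scripts to look and compute and a tool call to move; the robot and the scene stay as the last step left them, time stands still between calls to the robot, and variables do not carry over. Pictures are saved under pics/ and viewed, at most 10 in all, crops included, and the job is handed in when it is done.

Besides the shell and the picture viewer there is one more tool, called after ">>>" as name(argument=value, ...) on one line, values as JSON. arm_command: Moves the arm, as the interface text tells. Its arguments: {"type":"object","properties":{"increments":{"type":"array","items":{"type":"array"}},"hand":{"type":"number"},"squeeze":{"type":"number"}},"required":["increments"]}

```bash
ls; mkdir -p pics; python3 - <<'E'
from station import robot,cams
import cv2,numpy as np
s=robot.get_state();print(s)
for n in("scene","side"):
    im,d=cams.get_image(n);cv2.imwrite(f"pics/{n}0.png",im[:,:,::-1]);np.savez(f"pics/{n}0.npz",im=im,d=d)
    m=cams.camera_model(n);print(n,m)
print(cams.camera_model("wrist"))
E
```

```text
pics
{'time': 0.0, 'q': array([-1.32839885e+00,  3.53605555e-01,  1.63413205e+00, -2.03242615e-05,
        1.15520339e+00, -2.37359192e-03]), 'qd': array([-0.00068771, -0.00015981,  0.00120406, -0.00135001, -0.00054701,
       -0.00031011]), 'joint_efforts': array([ 1.64548055e-03, -5.93840325e+01, -3.34210360e+01,  6.99005323e-02,
        2.34345126e-02, -1.05041358e-04]), 'position': array([ 0.15134938, -0.6058867 ,  0.21389119]), 'tcp_rot': array([-3.11676627e+00, -3.83376044e-01,  2.82440511e-04]), 'ft_force': array([0.66160879, 0.26797869, 0.54152566]), 'torque': array([-0.01529503, -0.00855839,  0.01726464]), 'gripper_force': 0.0, 'finger_gap': 0.09214341327314597}
scene {'K': array([[395.10160455,   0.        , 283.22000344],
       [  0.        , 395.10160455, 198.35427992],
       [  0.        ,   0.        ,   1.        ]]), 'dist_coeffs': array([-0.10660095,  0.        ,  0.        ,  0.        ,  0.        ]), 'origin': array([-0.03027564,  0.59725151,  0.62714054]), 'rotation': array([-1.09910368,  2.28140591, -1.08426847])}
side {'K': array([[437.42781255,   0.        ,
[... 230 characters left out ...]
2015517, -0.42454701,  0.67763399]), 'rotation': array([-2.33038615,  0.19248825, -0.08996608])}
{'K': array([[364.94236973,   0.        , 284.40089882],
       [  0.        , 364.94236973, 210.19529698],
       [  0.        ,   0.        ,   1.        ]]), 'dist_coeffs': array([-0.04989828,  0.        ,  0.        ,  0.        ,  0.        ]), 'hand_eye': array([[-1.92033669e-04, -9.67033416e-01, -2.54649437e-01,
         7.19431174e-02],
       [ 9.99999946e-01, -1.18254332e-04, -3.05038048e-04,
         1.55722712e-03],
       [ 2.64868587e-04, -2.54649482e-01,  9.67033387e-01,
        -1.68788699e-01],
       [ 0.00000000e+00,  0.00000000e+00,  0.00000000e+00,
         1.00000000e+00]])}
```

View pics/scene0.png

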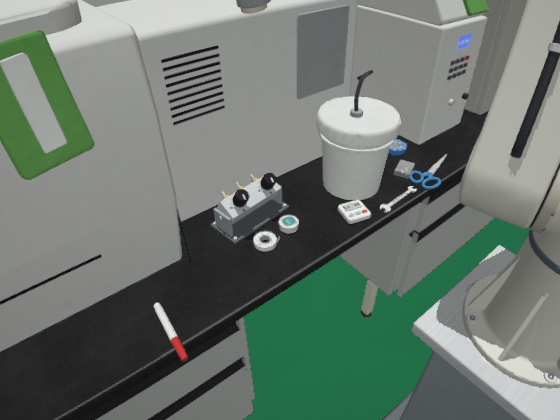

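View pics/side0.png

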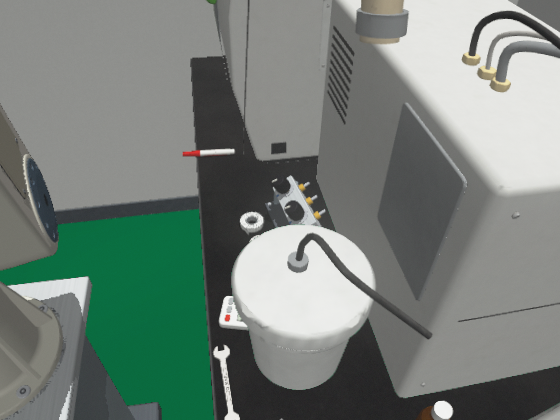

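The scene view shows the manifold near (250,208), with caps at about (240,198) and (268,181). In the side view the caps are at about (281,186) and (293,211). Next I measure them with depth.

```bash
cat > h.py <<'E'
import numpy as np,cv2
from scipy.spatial.transform import Rotation as R
from station import robot,cams
def pose(n,st=None):
    m=cams.camera_model(n)
    if n=="wrist":
        T=np.eye(4);T[:3,:3]=R.from_rotvec(st["tcp_rot"]).as_matrix();T[:3,3]=st["position"]
        T=T@m["hand_eye"];return m,T[:3,:3],T[:3,3]
    return m,R.from_rotvec(m["rotation"]).as_matrix(),np.array(m["origin"])
def rays(n,uv,st=None):
    m,Rc,o=pose(n,st)
    p=cv2.undistortPoints(np.array(uv,float).reshape(-1,1,2),m["K"],m["dist_coeffs"]).reshape(-1,2)
    return o,np.c_[p,np.ones(len(p))]@Rc.T
def cloud(n,d,st=None):
    v,u=np.mgrid[:d.shape[0],:d.shape[1]]
    o,r=rays(n,np.c_[u.ravel(),v.ravel()],st)
    return (o+r*d.reshape(-1,1)).reshape(*d.shape,3)
def proj(n,P,st=None):
    m,Rc,o=pose(n,st)
    q=(np.array(P).reshape(-1,3)-o)@Rc
    return cv2.projectPoints(q,np.zeros(3),np.zeros(3),m["K"],m["dist_coeffs"])[0].reshape(-1,2)
E
python3 - <<'E'
from h import *
for n,(a,b,c,e) in dict(scene=(200,300,160,240),side=(265,330,170,230)).items():
    z=np.load(f"pics/{n}0.npz");im,d=z["im"],z["d"];P=cloud(n,d)
    dark=(im.max(2)<60)&(d>0)&(P[...,2]>0.075)
    w=np.zeros_like(dark);w[c:e,a:b]=1
    k,l,s,cc=cv2.connectedComponentsWithStats((dark&w).astype(np.uint8))
    for i in range(1,k):
        if s[i,4]>15:
            q=P[l==i];print(n,cc[i],s[i,4],q.mean(0).round(4),q.min(0).round(3),q.max(0).round(3))
z=np.load("pics/scene0.npz");c=cv2.resize(z["im"][150:260,190:370,::-1],None,fx=4.4,fy=4.4,interpolation=cv2.INTER_CUBIC)
cv2.imwrite("pics/c1.png",c)
P=cloud("scene",z["d"]);
for u,v in((265,243),(289,222),(354,210),(252,228),(350,120),(370,90)):print(u,v,P[v,u].round(3))
E
```

```text
scene [267.79069767 180.93023256] 172 [0.557  0.1847 0.1   ] [0.543 0.163 0.078] [0.574 0.195 0.114]
scene [239.67630058 198.12716763] 173 [0.545  0.2683 0.1001] [0.533 0.251 0.076] [0.564 0.279 0.114]
side [280.8161435  183.44394619] 223 [0.5533 0.2547 0.1017] [0.535 0.245 0.079] [0.572 0.273 0.116]
side [295.21428571 212.79591837] 98 [0.5656 0.1674 0.0987] [0.55  0.162 0.081] [0.581 0.178 0.112]
265 243 [0.476 0.256 0.012]
289 222 [0.491 0.177 0.018]
354 210 [0.431 0.026 0.012]
252 228 [0.538 0.248 0.006]
350 120 [ 0.508 -0.015  0.207]
370 90 [ 0.739 -0.36   0.108]
```

View pics/c1.png

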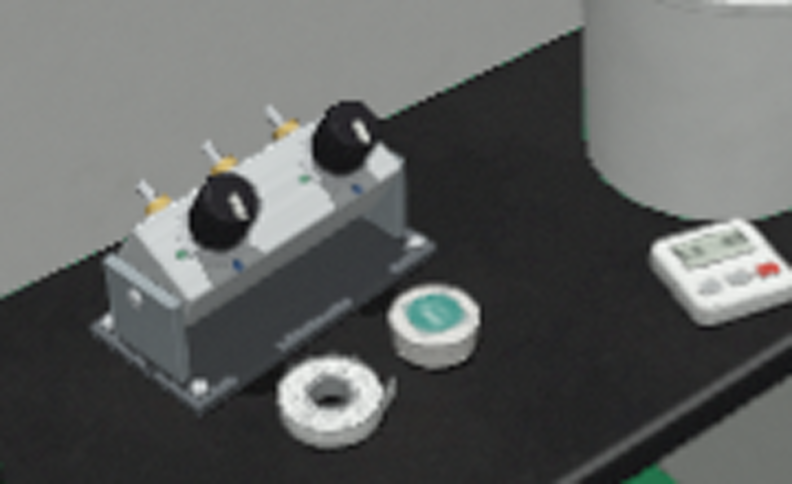

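```bash
cat >> h.py <<'E'
np.set_printoptions(suppress=True)
def plan(wps):
    """wps: list of (pos, R, nrows); prints rounded rows in tool axes"""
    s=robot.get_state();p=np.array(s["position"]);r=R.from_rotvec(s["tcp_rot"]);out=[]
    for P,Q,n in wps:
        for k in range(n,0,-1):
            dp=r.inv().apply((np.array(P)-p)/k)*100; dr=np.degrees((r.inv()*Q).as_rotvec())/k
            dp=dp.round(2);dr=dr.round(1);out.append([dp.tolist(),dr.tolist()])
            p=p+r.apply(dp/100);r=r*R.from_rotvec(np.radians(dr))
    for i in range(0,len(out),5):print(out[i:i+5])
def tool(zaxis,xaz):
    z=np.array(zaxis,float);z/=np.linalg.norm(z);x=np.array([np.cos(np.radians(xaz)),np.sin(np.radians(xaz)),0])
    x=x-z*(x@z);x/=np.linalg.norm(x);return R.from_matrix(np.c_[x,np.cross(z,x),z])
def nrm(yaw):return R.from_euler("z",yaw).apply([-.5,0,.866])
E
python3 - <<'E'
from h import *
yaw=np.radians(8);n=nrm(yaw)
plan([([.18,-.45,.38],tool([0,0,-1],52),5),([.33,0,.42],tool([0,0,-1],134),10),(np.array([.556,.22,.10])+.12*n,tool(-n,188),10)])
E
```

```text
[[[1.31, -2.89, -3.32], [-0.0, -0.0, -7.6]], [[1.68, -2.69, -3.32], [-0.0, -0.0, -7.6]], [[2.03, -2.45, -3.32], [-0.0, -0.0, -7.6]], [[2.33, -2.16, -3.31], [-0.0, -0.0, -7.6]], [[2.59, -1.83, -3.32], [-0.1, -0.0, -7.6]]]
[[[4.47, -1.59, -0.4], [0.0, -0.0, -8.2]], [[4.65, -0.93, -0.4], [0.0, 0.0, -8.2]], [[4.74, -0.26, -0.4], [0.0, 0.0, -8.2]], [[4.72, 0.42, -0.4], [0.0, 0.0, -8.2]], [[4.62, 1.09, -0.4], [0.0, 0.0, -8.2]]]
[[[4.41, 1.74, -0.4], [0.0, 0.0, -8.2]], [[4.12, 2.35, -0.39], [0.0, 0.0, -8.2]], [[3.75, 2.91, -0.4], [0.0, 0.0, -8.2]], [[3.29, 3.41, -0.39], [0.0, 0.0, -8.2]], [[2.77, 3.85, -0.4], [0.0, 0.0, -8.2]]]
[[[0.37, 2.67, 2.16], [-1.4, -2.8, -5.3]], [[0.23, 2.64, 2.21], [-1.4, -2.8, -5.3]], [[0.09, 2.6, 2.27], [-1.4, -2.8, -5.3]], [[-0.03, 2.55, 2.33], [-1.4, -2.8, -5.3]], [[-0.15, 2.48, 2.4], [-1.4, -2.8, -5.2]]]
[[[-0.25, 2.4, 2.47], [-1.4, -2.7, -5.3]], [[-0.35, 2.32, 2.54], [-1.4, -2.8, -5.2]], [[-0.43, 2.22, 2.61], [-1.4, -2.7, -5.3]], [[-0.51, 2.1, 2.69], [-1.5, -2.8, -5.2]], [[-0.56, 1.99, 2.77], [-1.4, -2.7, -5.3]]]
```

>>> arm_command(increments=[[[1.3, -2.9, -3.3], [0, 0, -7.6]], [[1.7, -2.7, -3.3], [0, 0, -7.6]], [[2.0, -2.4, -3.3], [0, 0, -7.6]], [[2.3, -2.2, -3.3], [0, 0, -7.6]], [[2.6, -1.8, -3.3], [0, 0, -7.6]]])

```text
time: 0.72
position: [0.1798, -0.4493, 0.3803]
tcp_rot: [-2.82, -1.384, -0.0]
ft_force: [1.0, -0.1, 0.1]
finger_gap: 0.0921
gripper_force: 0.0
```

>>> arm_command(increments=[[[4.5, -1.6, -0.4], [0, 0, -8.2]], [[4.6, -0.9, -0.4], [0, 0, -8.2]], [[4.7, -0.3, -0.4], [0, 0, -8.2]], [[4.7, 0.4, -0.4], [0, 0, -8.2]], [[4.6, 1.1, -0.4], [0, 0, -8.2]]])

```text
time: 1.35
position: [0.2543, -0.2249, 0.3996]
tcp_rot: [2.157, 2.284, 0.0]
ft_force: [0.9, 0.6, 0.2]
finger_gap: 0.0919
gripper_force: 0.0
```

>>> arm_command(increments=[[[4.4, 1.7, -0.4], [0, 0, -8.2]], [[4.1, 2.3, -0.4], [0, 0, -8.2]], [[3.7, 2.9, -0.4], [0, 0, -8.2]], [[3.3, 3.4, -0.4], [0, 0, -8.2]], [[2.8, 3.8, -0.4], [0, 0, -8.2]]])

```text
time: 1.98
position: [0.3278, -0.0008, 0.4197]
tcp_rot: [1.22, 2.895, 0.0]
ft_force: [0.8, -0.1, -0.2]
finger_gap: 0.0918
gripper_force: 0.0
```

```bash
python3 - <<'E'
from h import *
s=robot.get_state();print(s["time"],s["position"],s["q"],s["ft_force"])
yaw=np.radians(8);n=nrm(yaw)
plan([(np.array([.556,.22,.10])+.12*n,tool(-n,188),10)])
E
```

```text
1.975 [ 0.32780699 -0.00083713  0.41968943] [-0.00700109 -0.2978403   1.86762634 -0.00011719  1.57136565 -0.78021224] [ 0.82690366 -0.06089967 -0.16837231]
[[[0.34, 2.69, 2.16], [-1.4, -2.8, -5.2]], [[0.21, 2.66, 2.21], [-1.4, -2.8, -5.2]], [[0.08, 2.62, 2.27], [-1.4, -2.8, -5.3]], [[-0.05, 2.57, 2.33], [-1.4, -2.8, -5.2]], [[-0.17, 2.5, 2.4], [-1.4, -2.8, -5.3]]]
[[[-0.28, 2.42, 2.47], [-1.4, -2.8, -5.2]], [[-0.37, 2.33, 2.54], [-1.4, -2.7, -5.2]], [[-0.45, 2.23, 2.62], [-1.4, -2.8, -5.3]], [[-0.52, 2.11, 2.69], [-1.5, -2.7, -5.2]], [[-0.58, 2.0, 2.77], [-1.4, -2.8, -5.3]]]
```

>>> arm_command(increments=[[[0.3, 2.7, 2.2], [-1.4, -2.8, -5.2]], [[0.2, 2.7, 2.2], [-1.4, -2.8, -5.2]], [[0.1, 2.6, 2.3], [-1.4, -2.8, -5.3]], [[0, 2.6, 2.3], [-1.4, -2.8, -5.2]], [[-0.2, 2.5, 2.4], [-1.4, -2.8, -5.3]]])

```text
time: 2.6
position: [0.4132, 0.1048, 0.3106]
tcp_rot: [0.484, 2.829, 0.025]
ft_force: [0.9, -0.3, 0.1]
finger_gap: 0.0917
gripper_force: 0.0
```

>>> arm_command(increments=[[[-0.3, 2.4, 2.5], [-1.4, -2.8, -5.2]], [[-0.4, 2.3, 2.5], [-1.4, -2.8, -5.2]], [[-0.4, 2.2, 2.6], [-1.4, -2.8, -5.3]], [[-0.5, 2.1, 2.7], [-1.4, -2.8, -5.2]], [[-0.6, 2.0, 2.8], [-1.4, -2.8, -5.3]]], hand=5)

```text
time: 3.22
position: [0.4979, 0.2096, 0.2026]
tcp_rot: [-0.181, 2.608, 0.044]
ft_force: [1.3, -0.7, 0.7]
finger_gap: 0.05
gripper_force: 0.0
```

```bash
python3 - <<'E'
from h import *
import pickle
s=robot.get_state();print(s["time"],s["position"],s["q"],s["ft_force"],s["torque"])
im,d=cams.get_image("wrist");pickle.dump((s,im,d),open("pics/w1.pkl","wb"));cv2.imwrite("pics/w1.png",im[:,:,::-1])
E
```

```text
3.225 [0.49792505 0.20961638 0.20260325] [ 0.52420723  0.02401528  2.20573187 -0.45109825  0.45784495 -0.82406735] [ 1.33312721 -0.67818602  0.68130083] [0.08386678 0.09265751 0.00766959]
```

View pics/w1.png

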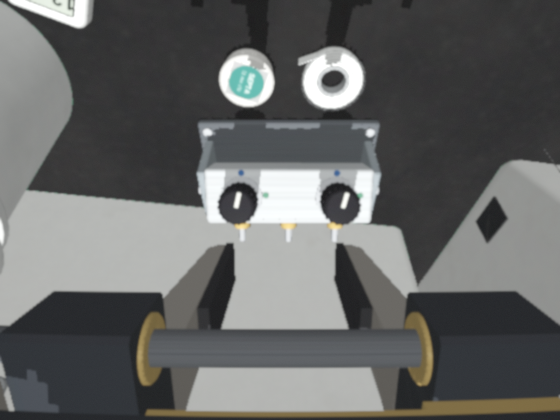

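The wrist view shows both caps: the right cap at (238,203) and the left at (341,203), with white lines. The blue dots are at (241,173) and (337,173), and the tin and tape are above them. Next I fit the caps in the cloud.

```bash
cat > meas.py <<'E'
from h import *
import pickle,sys
def meas(f,uvs=((238,203),(341,203)),rad=26,cen0=None):
    s,im,d=pickle.load(open(f,"rb"));P=cloud("wrist",d,s);v,u=np.mgrid[:420,:560]
    g=im.astype(int);light=(g.min(2)>150)&(d>0)
    C=[]
    for it in range(2):
        yaw=np.radians(8) if it==0 else np.arctan2(*( (C[1]-C[0])[[0,1]]*[-1,1]))
        n=nrm(yaw);B=np.c_[[np.cos(yaw),np.sin(yaw),0],[-np.sin(yaw),np.cos(yaw),0],[0,0,1]]
        ex=np.cross(B[:,1],n);A=np.c_[ex,B[:,1],n]  # upslope, left, normal
        C=[];L=[]
        for (cu,cv) in uvs:
            w=(np.hypot(u-cu,v-cv)<rad)&(d>0)
            q=P[w]@A;h=np.percentile(q[:,2],97) if not len(q)==0 else 0
            m=q[:,2]>h-.004; t=q[m]
            (a,b),r=cv2.minEnclosingCircle((t[:,:2]*1000).astype(np.float32))
            top=np.median(t[:,2]);C.append(A@np.array([a/1000,b/1000,top]))
            wl=w&(P@n>h-.004)&(g.min(2)>130);k=P[wl]@A
            ws=k[:,:2].mean(0)-[a/1000,b/1000]
            c=np.cov(k[:,:2].T);e=np.linalg.eigh(c)[1][:,1];e*=np.sign(e@ws) or 1
            L.append((r,len(t),np.degrees(np.arctan2(e[1],e[0])),ws*1000,wl.sum()))
    return yaw,A,np.array(C),L
if __name__=="__main__":
    yaw,A,C,L=meas(sys.argv[1]);print(np.degrees(yaw));print(C,np.linalg.norm(C[1]-C[0]),(C@A));[print(l) for l in L]
    s,im,d=pickle.load(open(sys.argv[1],"rb"));P=cloud("wrist",d,s)
    q=P[185:215,265:310].reshape(-1,3);q=q[q[:,2]>.03];c=q.mean(0);nn=np.linalg.svd(q-c)[2][2];print("face",c,nn*np.sign(nn[2]),"offset",(C-c)@A[:,2])
    print(nrm(yaw))
E
python3 meas.py pics/w1.pkl
```

```text
7.848401989398528
[[0.55764307 0.17717277 0.10767082]
 [0.54612219 0.26074652 0.10768655]] 0.08436410669336612 [[ 0.5531822   0.09936562 -0.19506353]
 [ 0.5531894   0.18372972 -0.19504953]]
(14.974015235900879, 1029, np.float64(150.16292840501774), array([-3.01838086, -0.11057971]), np.int64(133))
(14.983865737915039, 1039, np.float64(-165.7401272313537), array([-2.59614246,  2.92235434]), np.int64(146))
face [0.57315982 0.22047733 0.0760657 ] [0.69112801 0.09572089 0.71636554] offset [0.03801241 0.0380264 ]
[-0.49531642 -0.06827624  0.866     ]
```

```bash
python3 - <<'E'
from meas import *
yaw,A,C,L=meas("pics/w1.pkl");n=A[:,2];Q=tool(-n,188)*R.from_euler("z",-35,degrees=True)
np.savez("geo.npz",yaw=yaw,A=A,C=C)
plan([(C[0]+.02*n,Q,5),(C[0]-.031*n,Q,5)])
E
```

```text
[[[-0.02, -0.82, 1.74], [-0.0, 0.0, -7.0]], [[0.08, -0.82, 1.74], [-0.0, 0.0, -6.9]], [[0.18, -0.8, 1.75], [-0.1, 0.0, -7.0]], [[0.28, -0.78, 1.74], [-0.0, 0.1, -6.9]], [[0.36, -0.73, 1.75], [-0.1, 0.0, -7.0]]]
[[[0.0, -0.0, 1.02], [0.0, 0.0, 0.0]], [[0.0, -0.0, 1.02], [0.0, 0.0, 0.0]], [[0.0, -0.0, 1.02], [0.0, 0.0, 0.0]], [[0.0, -0.0, 1.02], [0.0, 0.0, 0.0]], [[0.0, -0.0, 1.02], [0.0, 0.0, 0.0]]]
```

>>> arm_command(increments=[[[0, -0.82, 1.74], [0, 0, -7.0]], [[0.08, -0.82, 1.74], [0, 0, -7]], [[0.18, -0.8, 1.75], [0, 0, -7.0]], [[0.28, -0.78, 1.74], [0, 0, -7]], [[0.36, -0.73, 1.75], [0, 0, -7.0]]])

```text
time: 3.9
position: [0.5477, 0.173, 0.1283]
tcp_rot: [-0.959, 2.444, -0.173]
ft_force: [-0.6, 0.2, 0.3]
finger_gap: 0.0498
gripper_force: 0.0
```

```bash
python3 - <<'E'
from meas import *
g=np.load("geo.npz");A=g["A"];C=g["C"];n=A[:,2];Q=tool(-n,188)*R.from_euler("z",-35,degrees=True)
s=robot.get_state();print(s["time"],s["position"],s["q"],s["ft_force"],s["torque"])
im,d=cams.get_image("wrist");pickle.dump((s,im,d),open("pics/w2.pkl","wb"))
uv=proj("wrist",C,s);print(uv)
y2,A2,C2,L=meas("pics/w2.pkl",uv,32);print(C2-C,(C2-C)@A,np.degrees(y2),L)
plan([(C[0]-.031*n,Q,5)])
E
```

```text
3.9 [0.54771684 0.17301231 0.1282984 ] [ 0.38295162  0.20749974  2.21648067 -0.56071024  0.24134138 -1.42154425] [-0.60183874  0.20993147  0.29314049] [ 0.03447213  0.12293785 -0.03534659]
[[292.08283281 249.03231477]
 [407.06714001 325.07163114]]
[[ 0.00462612 -0.00538744  0.00314486]
 [-0.08299099 -0.0969643   0.09101078]] [[ 0.00490404 -0.00596868  0.00079988]
 [-0.03715805 -0.08472339  0.12654249]] 97.45067135006433 [(12.814579963684082, 594, np.float64(-12.800833843177882), array([-1.46193493, -7.58036853]), np.int64(31)), (7.333374500274658, 1100, np.float64(nan), array([nan, nan]), np.int64(0))]
[[[-0.04, 0.07, 1.05], [-0.1, -0.0, 0.0]], [[-0.04, 0.06, 1.05], [-0.0, -0.0, 0.1]], [[-0.03, 0.07, 1.06], [-0.1, -0.0, 0.0]], [[-0.04, 0.06, 1.05], [-0.0, -0.1, 0.1]], [[-0.03, 0.06, 1.06], [-0.1, -0.0, 0.0]]]meas.py:19: RuntimeWarning: Mean of empty slice.
  ws=k[:,:2].mean(0)-[a/1000,b/1000]
  ret = um.true_divide(
  avg = a.mean(axis, **keepdims_kw)
meas.py:20: RuntimeWarning: Degrees of freedom <= 0 for slice
  c=np.cov(k[:,:2].T);e=np.linalg.eigh(c)[1][:,1];e*=np.sign(e@ws) or 1
  c *= np.true_divide(1, fact)
  c *= np.true_divide(1, fact)
```

>>> arm_command(increments=[[[-0.04, 0.07, 1.05], [0, 0, 0]], [[-0.04, 0.06, 1.05], [0, 0, 0]], [[-0.03, 0.07, 1.06], [0, 0, 0]], [[-0.04, 0.06, 1.05], [0, 0, 0]], [[-0.03, 0.06, 1.05], [0, 0, 0]]])

```text
time: 4.58
position: [0.5732, 0.1804, 0.0832]
tcp_rot: [-0.951, 2.446, -0.171]
ft_force: [-0.1, -1.3, -0.1]
finger_gap: 0.0497
gripper_force: 0.0
```

```bash
cat > st.py <<'E'
from meas import *
def st(i,ang,h=-.031):
    g=np.load("geo.npz");A=g["A"];C=g["C"];n=A[:,2];Q=tool(-n,188)*R.from_euler("z",ang,degrees=True)
    s=robot.get_state();r=R.from_rotvec(s["tcp_rot"])
    e=(s["position"]-C[i])@A*1000;print("t",s["time"],"axis offs mm (up,left,n)",e.round(1),"tool",(r.inv().apply(-(s["position"]-C[i]-h*n))*100).round(2))
    print("tilt",np.degrees((r.inv()*Q).as_rotvec()).round(1),"F(A)",(s["ft_force"]@A).round(1),"F tool",r.inv().apply(s["ft_force"]).round(1),"M(A)",(s["torque"]@A).round(3),"q",s["q"].round(2),"gap",s["finger_gap"].round(4),"g",round(float(s["gripper_force"]),1))
import sys;st(int(sys.argv[1]),float(sys.argv[2]))
E
python3 st.py 0 -35
```

```text
t 4.575 axis offs mm (up,left,n) [  1.5   1.1 -29.1] tool [0.19 0.   0.19]Traceback (most recent call last):
  File "st.py", line 7, in <module>
    import sys;st(int(sys.argv[1]),float(sys.argv[2]))
               ~~^^^^^^^^^^^^^^^^^^^^^^^^^^^^^^^^^^^^^
  File "st.py", line 6, in st
    print("tilt",np.degrees((r.inv()*Q).as_rotvec()).round(1),"F(A)",(s["ft_force"]@A).round(1),"F tool",r.inv().apply(s["ft_force"]).round(1),"M(A)",(s["torque"]@A).round(3),"q",s["q"].round(2),"gap",s["finger_gap"].round(4),"g",round(float(s["gripper_force"]),1))
                                                                                                                                                                                                         ^^^^^^^^^^^^^^^^^^^^^
AttributeError: 'float' object has no attribute 'round'
```

```bash
sed -i 's/s\["finger_gap"\].round(4)/round(float(s["finger_gap"]),4)/' st.py; python3 st.py 0 -35
```

```text
t 4.575 axis offs mm (up,left,n) [  1.5   1.1 -29.1] tool [0.19 0.   0.19]
tilt [-0.4 -0.  -0.4] F(A) [-0.3 -1.3  0. ] F tool [ 1.  -0.9 -0. ] M(A) [ 0.058  0.151 -0.043] q [ 0.38  0.33  2.19 -0.88  0.16 -1.09] gap 0.0497 g 0.0
```

>>> arm_command(increments=[[[0.05, 0, 0], [0, 0, 0]], [[0, 0, 0], [0, 0, 0]], [[0, 0, 0], [0, 0, 0]], [[0, 0, 0], [0, 0, 0]], [[0, 0, 0], [0, 0, 0]]])

```text
time: 5.2
position: [0.5727, 0.1804, 0.0829]
tcp_rot: [-0.956, 2.445, -0.171]
ft_force: [0.0, 0.3, 0.2]
finger_gap: 0.0502
gripper_force: 0.0
```

```bash
python3 st.py 0 -35
```

```text
t 5.2 axis offs mm (up,left,n) [  0.9   1.2 -29.1] tool [ 0.14 -0.04  0.19]
tilt [-0.3  0.  -0.3] F(A) [0.1 0.3 0.1] F tool [-0.3  0.2 -0.1] M(A) [ 0.071  0.127 -0.021] q [ 0.38  0.33  2.19 -0.89  0.16 -1.09] gap 0.0502 g 0.0
```

>>> arm_command(increments=[[[0.14, -0.04, 0.1], [0, 0, 0]], [[0, 0, 0], [0, 0, 0]], [[0, 0, 0], [0, 0, 0]], [[0, 0, 0], [0, 0, 0]], [[0, 0, 0], [0, 0, 0]]], hand=2.6, squeeze=15)

```text
time: 5.82
position: [0.5719, 0.1797, 0.081]
tcp_rot: [-0.957, 2.445, -0.17]
ft_force: [-3.8, 3.0, -1.2]
finger_gap: 0.0296
gripper_force: 15.0
```

```bash
python3 st.py 0 -35
```

```text
t 5.825 axis offs mm (up,left,n) [ -0.8   0.5 -30.4] tool [-0.04 -0.09  0.06]
tilt [-0.2  0.  -0.2] F(A) [-3.5  3.5  0.6] F tool [ 0.9  4.9 -0.6] M(A) [0.732 0.635 0.037] q [ 0.37  0.34  2.2  -0.9   0.16 -1.08] gap 0.0296 g 15.0
```

>>> arm_command(increments=[[[0, 0.05, 0.01], [0, 0, 3]], [[0, 0, 0.01], [0, 0, 3]], [[0, 0, 0.01], [0, 0, 3]], [[0, 0, 0.02], [0, 0, 3]], [[0, 0, 0.02], [0, 0, 3]]])

```text
time: 6.45
position: [0.5721, 0.18, 0.0803]
tcp_rot: [-0.625, 2.541, -0.078]
ft_force: [-4.3, 2.6, -0.2]
finger_gap: 0.0293
gripper_force: 15.0
```

```bash
python3 st.py 0 -20
```

```text
t 6.45 axis offs mm (up,left,n) [ -0.9   0.8 -31.1] tool [-0.06 -0.11 -0.01]
tilt [-0.2  0.1 -0.3] F(A) [-3.5  3.2  1.7] F tool [ 2.2  4.2 -1.8] M(A) [0.708 0.609 0.023] q [ 0.38  0.34  2.19 -0.91  0.15 -0.8 ] gap 0.0293 g 15.0
```

>>> arm_command(increments=[[[0, 0.02, 0.01], [0, 0, 2]], [[0, 0, 0.01], [0, 0, 2]], [[0, 0, 0], [0, 0, 1]], [[0, 0, 0.01], [0, 0, 1]], [[0, 0, 0], [0, 0, 0]]])

```text
time: 7.08
position: [0.5722, 0.1802, 0.08]
tcp_rot: [-0.493, 2.569, -0.042]
ft_force: [-4.2, 4.3, 0.5]
finger_gap: 0.0297
gripper_force: 15.0
```

```bash
python3 st.py 0 -14
```

```text
t 7.075 axis offs mm (up,left,n) [ -1.    1.  -31.3] tool [-0.07 -0.12 -0.03]
tilt [-0.2  0.1 -0.3] F(A) [-2.8  4.8  2.2] F tool [ 1.6  5.4 -2.2] M(A) [ 0.847  0.727 -0.015] q [ 0.38  0.34  2.19 -0.91  0.15 -0.7 ] gap 0.0297 g 15.0
```

>>> arm_command(increments=[[[0, -0.05, 0.01], [0, 0, 2]], [[0, 0, 0], [0, 0, 2]], [[0, 0, 0.01], [0, 0, 1]], [[0, 0, 0], [0, 0, 0]], [[0, 0, 0], [0, 0, 0]]])

```text
time: 7.7
position: [0.5723, 0.1802, 0.0799]
tcp_rot: [-0.381, 2.587, -0.01]
ft_force: [-5.0, 6.7, -0.2]
finger_gap: 0.0295
gripper_force: 15.0
```

```bash
python3 st.py 0 -9
```

```text
t 7.7 axis offs mm (up,left,n) [ -1.    1.  -31.5] tool [-0.08 -0.12 -0.05]
tilt [-0.2  0.1 -0.2] F(A) [-3.6  7.3  1.9] F tool [ 2.4  7.8 -1.9] M(A) [ 1.293  0.912 -0.001] q [ 0.38  0.34  2.19 -0.91  0.15 -0.61] gap 0.0295 g 15.0
```

```bash
python3 - <<'E'
from meas import *
g=np.load("geo.npz");A=g["A"];C=g["C"];n=A[:,2];s,im,d=pickle.load(open("pics/w1.pkl","rb"));P=cloud("wrist",d,s)
v,u=np.mgrid[:420,:560];o,r=rays("wrist",np.c_[u.ravel(),v.ravel()],s)
for c in C:
    X=(o+r*(((c-o)@n)/(r@n))[:,None]-c)@A;rr=np.hypot(X[:,0],X[:,1])
    gr=im.reshape(-1,3).min(1).astype(float);w=(rr<.0125)&(gr>60);x=X[w,:2];k=gr[w]
    m=np.average(x,axis=0,weights=k);e=np.linalg.eigh(np.cov(x.T,aweights=k))[1][:,1];e*=-np.sign(e[0])
    print(w.sum(),m*1000,e,"rad cw from downslope",np.arctan2(e[1],-e[0]))
    im3=im.reshape(-1,3).astype(int);b=(rr<.035)&(im3[:,2]-im3[:,0]>40)
    q=(o+r*(((c-.038*n-o)@n)/(r@n))[:,None]-c)@A
    print("blue",b.sum(),(q[b].mean(0)*1000).round(1))
E
```

```text
709 [-1.04457114  0.4926762 ] [-0.9700439  0.2429297] rad cw from downslope 0.24538488255527405
blue 21 [-21.9   0.3 -38. ]
695 [-1.18650411  0.07890849] [-0.99404902  0.10893365] rad cw from downslope 0.10915024821735621
blue 22 [-22.   -0.2 -38. ]
```

```bash
cat > line.py <<'E'
from meas import *
def line(f,i,th,h=0.,rmax=.0125):
    g=np.load("geo.npz");A=g["A"];c=g["C"][i];n=A[:,2];s,im,d=pickle.load(open(f,"rb"))
    c=c+h*n;v,u=np.mgrid[:420,:560];o,r=rays("wrist",np.c_[u.ravel(),v.ravel()],s)
    X=(o+r*(((c-o)@n)/(r@n))[:,None]-c)@A;gr=im.reshape(-1,3).min(1).astype(float)
    w=(np.hypot(X[:,0],X[:,1])<rmax)&(gr>th);x=X[w,:2];m=x.mean(0)
    e=np.linalg.eigh(np.cov(x.T))[1][:,1];e*=np.sign(e@m)
    return w.sum(),(m*1000).round(2),np.arctan2(e[1],-e[0])
if __name__=="__main__":
    for i in 0,1:
        for t in 110,140,170,200:print(i,t,*line(sys.argv[1],i,t))
E
python3 line.py pics/w1.pkl
```

```text
0 110 107 [-5.79  1.34] 0.24921131615840514
0 140 91 [-5.93  1.41] 0.25450265944850015
0 170 76 [-6.11  1.44] 0.254837010031629
0 200 62 [-6.2   1.46] 0.2389622537299978
1 110 109 [-5.9   1.26] 0.23647326681626935
1 140 94 [-6.09  1.41] 0.2324599930469285
1 170 78 [-6.13  1.36] 0.23349836398359564
1 200 63 [-6.25  1.42] 0.24014619049418753
```

>>> arm_command(increments=[[[0, -0.05, 0.01], [0, 0, 2]], [[0, 0, 0], [0, 0, 2]], [[0, 0, 0.01], [0, 0, 1]], [[0, 0, 0], [0, 0, 0]], [[0, 0, 0], [0, 0, 0]]])

```text
time: 8.32
position: [0.5724, 0.1803, 0.0797]
tcp_rot: [-0.269, 2.601, 0.022]
ft_force: [-7.1, 8.5, 0.4]
finger_gap: 0.03
gripper_force: 15.0
```

```bash
python3 - <<'E'
from meas import *
s=robot.get_state();im,d=cams.get_image("wrist");pickle.dump((s,im,d),open("pics/w3.pkl","wb"))
uv=proj("wrist",np.load("geo.npz")["C"],s);print(uv);u,v=uv[0].astype(int)
c=im[max(v-60,0):v+60,max(u-80,0):u+80,::-1];cv2.imwrite("pics/w3.png",cv2.resize(c,None,fx=4,fy=4,interpolation=cv2.INTER_CUBIC))
E
python3 st.py 0 -4; python3 line.py pics/w3.pkl | head -4
```

```text
[[285.07349781 295.55109026]
 [482.95967625 306.77770809]]
t 8.375 axis offs mm (up,left,n) [ -0.9   1.1 -31.7] tool [-0.09 -0.11 -0.07]
tilt [-0.1  0.2 -0.2] F(A) [-5.7 10.   2.8] F tool [ 4.9 10.4 -2.9] M(A) [1.788 1.059 0.145] q [ 0.37  0.34  2.19 -0.91  0.15 -0.53] gap 0.0293 g 15.0
0 110 361 [-3.06  3.93] 0.4078468447071816
0 140 299 [-4.1   4.17] 0.5674806382226997
0 170 264 [-4.47  4.27] 0.6956893022526897
0 200 234 [-4.71  4.46] 0.7727079072336046
```

View pics/w3.png

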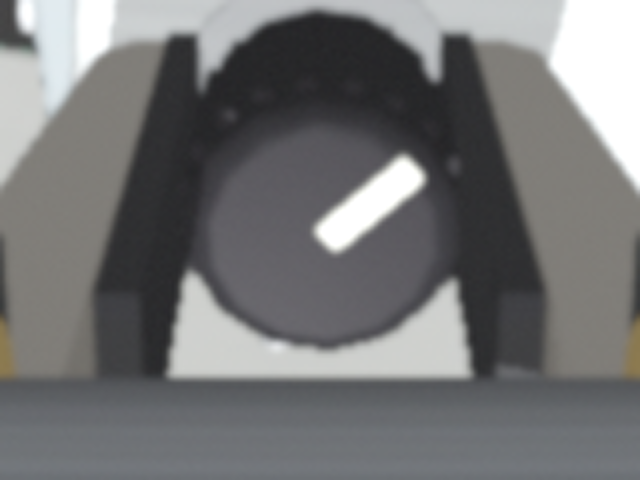

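The close view shows the cap line rotated to about 0.77 rad, so the cap follows the gripper. Next I relieve the side load and re-read the moment.

>>> arm_command(increments=[[[0.05, 0.1, 0], [0, 0, 0]], [[0, 0.05, 0], [0, 0, 0]], [[0, 0, 0], [0, 0, 0]], [[0, 0, 0], [0, 0, 0]], [[0, 0, 0], [0, 0, 0]]])

```text
time: 9.0
position: [0.5723, 0.1804, 0.0797]
tcp_rot: [-0.267, 2.601, 0.019]
ft_force: [-4.2, 4.2, 0.4]
finger_gap: 0.0292
gripper_force: 15.0
```

```bash
python3 st.py 0 -4
```

```text
t 9.0 axis offs mm (up,left,n) [ -1.1   1.2 -31.7] tool [-0.1  -0.13 -0.07]
tilt [-0.2  0.2 -0.2] F(A) [-2.9  4.7  2.2] F tool [ 2.6  4.9 -2.2] M(A) [0.72  0.637 0.122] q [ 0.38  0.34  2.19 -0.92  0.15 -0.51] gap 0.0292 g 15.0
```

```bash
cat > mz.py <<'E'
from meas import *
A=np.load("geo.npz")["A"];M=[]
for i in range(8):
    cams.get_image("wrist");s=robot.get_state();M.append(s["torque"]@A[:,2])
print(np.round(M,3),np.mean(M),np.std(M))
E
python3 mz.py
```

```text
[0.153 0.174 0.158 0.152 0.144 0.17  0.138 0.151] 0.1550123949140888 0.011452521019458354
```

>>> arm_command(increments=[[[0, 0.05, 0.01], [0, 0, 2]], [[0, 0, 0], [0, 0, 0]], [[0, 0, 0], [0, 0, 0]], [[0, 0, 0], [0, 0, 0]], [[0, 0, 0], [0, 0, 0]]])

```text
time: 10.02
position: [0.5723, 0.1806, 0.0796]
tcp_rot: [-0.221, 2.606, 0.031]
ft_force: [-3.4, -0.1, 0.3]
finger_gap: 0.0296
gripper_force: 15.0
```

```bash
python3 mz.py; python3 st.py 0 -2
```

```text
[0.136 0.163 0.132 0.143 0.156 0.133 0.163 0.182] 0.15111300238366493 0.016920857436975897
t 10.425 axis offs mm (up,left,n) [ -1.1   1.4 -31.8] tool [-0.1  -0.15 -0.08]
tilt [-0.3  0.2 -0.3] F(A) [-1.5 -1.4  2. ] F tool [ 1.5 -1.4 -2. ] M(A) [-0.221  0.506  0.182] q [ 0.38  0.34  2.19 -0.93  0.16 -0.47] gap 0.0297 g 15.0
```

```bash
cat > gl.py <<'E'
# white line angle of gripped cap i relative to the manifold, from a fresh wrist picture
from meas import *
def gl(i,f=None):
    if f: s,im,d=pickle.load(open(f,"rb"))
    else:
        s=robot.get_state();im,d=cams.get_image("wrist")
    g=np.load("geo.npz");A=g["A"];n=A[:,2];v,u=np.mgrid[:420,:560]
    o,r=rays("wrist",np.c_[u.ravel(),v.ravel()],s)
    for c in (g["C"][i]-.0013*n,):
        X=(o+r*(((c-o)@n)/(r@n))[:,None]-c)@A
        w=((np.hypot(X[:,0],X[:,1])<.014)&(im.reshape(-1,3).min(1)>190)).reshape(420,560).astype(np.uint8)
        k,l,st,cc=cv2.connectedComponentsWithStats(w);D=np.hypot(X[:,0],X[:,1]).reshape(420,560)
        best=max(range(1,k),key=lambda j:st[j,4]*(D[l==j].max()<.0139))
        x=X[(l==best).ravel(),:2];e=np.linalg.eigh(np.cov(x.T))[1][:,1];e*=np.sign(e@x.mean(0))
        print("line rad",np.arctan2(e[1],-e[0]).round(3),st[best,4],(x.mean(0)*1000).round(1),"len",np.ptp(x@e)*1000)
import sys;gl(int(sys.argv[1]),sys.argv[2] if len(sys.argv)>2 else None)
E
python3 gl.py 0 pics/w1.pkl;python3 gl.py 0 pics/w3.pkl; python3 gl.py 0
```

```text
line rad 0.257 69 [-5.7  1.3] len 12.052785761534658
line rad 0.771 254 [-4.1  4.6] len 12.544797125911842
line rad 0.8 244 [-4.1  4.8] len 12.535281944703712
```

>>> arm_command(increments=[[[0, 0, 0], [0, 0, -2]], [[0, 0, 0], [0, 0, 0]], [[0, 0, 0], [0, 0, 0]], [[0, 0, 0], [0, 0, 0]], [[0, 0, 0], [0, 0, 0]]])

```text
time: 11.1
position: [0.5723, 0.1806, 0.0796]
tcp_rot: [-0.266, 2.601, 0.018]
ft_force: [-3.4, -4.8, 0.5]
finger_gap: 0.0295
gripper_force: 15.0
```

```bash
python3 mz.py; python3 gl.py 0;python3 st.py 0 -4
```

```text
[0.112 0.128 0.12  0.128 0.113 0.129 0.125 0.151] 0.12578989192532003 0.011361623686415839
line rad 0.773 249 [-4.2  4.6] len 12.268570323659358
t 11.55 axis offs mm (up,left,n) [ -1.1   1.4 -31.8] tool [-0.1  -0.15 -0.08]
tilt [-0.3  0.2 -0.3] F(A) [-2.4 -4.1  3.1] F tool [ 2.7 -3.9 -3.1] M(A) [-0.651  0.497  0.182] q [ 0.38  0.34  2.19 -0.93  0.16 -0.51] gap 0.0295 g 15.0
```

>>> arm_command(increments=[[[0, 0, -0.01], [0, 0, -3]], [[0, 0, -0.01], [0, 0, -3]], [[0, 0, -0.01], [0, 0, -2]], [[0, 0, 0], [0, 0, 0]], [[0, 0, 0], [0, 0, 0]]])

```text
time: 12.18
position: [0.5722, 0.1804, 0.0799]
tcp_rot: [-0.447, 2.577, -0.031]
ft_force: [-3.1, -4.5, 1.9]
finger_gap: 0.03
gripper_force: 15.0
```

```bash
python3 mz.py; python3 gl.py 0;python3 st.py 0 -12
```

```text
[-0.003  0.009 -0.031 -0.     0.016 -0.012 -0.031  0.017] -0.0044718990394458265 0.018047308911138135
line rad 0.639 255 [-4.6  4. ] len 12.552941743056525
t 12.625 axis offs mm (up,left,n) [ -1.    1.2 -31.5] tool [-0.08 -0.14 -0.05]
tilt [-0.3  0.1 -0.3] F(A) [-2.1 -3.9  3.7] F tool [ 2.9 -3.4 -3.7] M(A) [-0.809  0.487 -0.028] q [ 0.38  0.34  2.19 -0.92  0.16 -0.65] gap 0.0293 g 15.0
```

Moment stayed positive on reversal and rises about 1 N m/rad from ~0.65, so the right cap is the crossed one. Turn it back to its loose stop.

>>> arm_command(increments=[[[0, 0, -0.02], [0, 0, -5]], [[0, 0, -0.02], [0, 0, -5]], [[0, 0, -0.02], [0, 0, -5]], [[0, 0, -0.02], [0, 0, -5]], [[0, 0, -0.02], [0, 0, -5]]])

```text
time: 13.25
position: [0.5719, 0.1799, 0.0809]
tcp_rot: [-1.001, 2.429, -0.186]
ft_force: [-1.7, -7.5, 3.0]
finger_gap: 0.0294
gripper_force: 15.0
```

>>> arm_command(increments=[[[0, 0, -0.02], [0, 0, -4]], [[0, 0, -0.02], [0, 0, -4]], [[0, 0, -0.02], [0, 0, -4]], [[0, 0, 0], [0, 0, -2]], [[0, 0, 0], [0, 0, 0]]])

```text
time: 13.88
position: [0.572, 0.18, 0.0816]
tcp_rot: [-1.293, 2.302, -0.268]
ft_force: [0.2, -8.2, 1.8]
finger_gap: 0.0295
gripper_force: 15.0
```

```bash
python3 mz.py; python3 gl.py 0;python3 st.py 0 -51
```

```text
[-0.178 -0.248 -0.254 -0.26  -0.21  -0.224 -0.238 -0.215] -0.22850090343178633 0.025476954170284886
line rad -0.005 183 [-5.7  1.1] len 11.861730622378296
t 14.325 axis offs mm (up,left,n) [ -0.3   0.8 -29.9] tool [ 0.04 -0.08  0.11]
tilt [-0.4 -0.1 -0.3] F(A) [-0.7 -8.   1.7] F tool [ 6.7 -4.5 -1.6] M(A) [-1.221  0.102 -0.225] q [ 0.38  0.34  2.19 -0.91  0.16 -1.35] gap 0.0294 g 15.0
```

>>> arm_command(increments=[[[0, 0, 0], [0, 0, 0]], [[0, 0, 0], [0, 0, 0]], [[0, 0, -1], [0, 0, 0]], [[0, 0, -3], [0, 0, 0]], [[0, 0, -4], [0, 0, 0]]], hand=5)

```text
time: 14.95
position: [0.5311, 0.176, 0.1506]
tcp_rot: [-1.295, 2.302, -0.265]
ft_force: [0.6, -1.7, 0.1]
finger_gap: 0.05
gripper_force: 0.0
```

```bash
python3 - <<'E'
from meas import *
import subprocess
g=np.load("geo.npz");A=g["A"];C=g["C"];n=A[:,2];Q=tool(-n,188)*R.from_euler("z",-35,degrees=True)
s=robot.get_state();print(s["time"],s["torque"]@A)
plan([(C[1]+.05*n,Q,5),(C[1]-.0315*n-A[:,0]*.0005+A[:,1]*.001,Q,5)])
E
python3 gl.py 0; python3 gl.py 1
```

```text
14.95 [ 0.05897802  0.12952612 -0.06371007]
[[[-1.29, 1.01, 0.0], [-0.0, -0.0, 3.2]], [[-1.23, 1.08, 0.0], [-0.1, -0.0, 3.1]], [[-1.17, 1.15, 0.01], [-0.0, -0.0, 3.2]], [[-1.11, 1.21, 0.01], [-0.1, -0.0, 3.1]], [[-1.04, 1.26, 0.0], [-0.0, -0.0, 3.2]]]
[[[-0.0, 0.02, 1.63], [-0.0, -0.0, -0.0]], [[-0.0, 0.02, 1.63], [-0.0, -0.0, -0.0]], [[-0.01, 0.03, 1.63], [-0.0, -0.0, -0.0]], [[-0.0, 0.02, 1.63], [-0.0, -0.0, -0.0]], [[-0.01, 0.03, 1.63], [-0.0, -0.0, -0.0]]]
line rad 0.006 117 [-5.8  0.7] len 12.499118945386817Traceback (most recent call last):
  File "gl.py", line 16, in <module>
    import sys;gl(int(sys.argv[1]),sys.argv[2] if len(sys.argv)>2 else None)
               ~~^^^^^^^^^^^^^^^^^^^^^^^^^^^^^^^^^^^^^^^^^^^^^^^^^^^^^^^^^^^
  File "gl.py", line 13, in gl
    best=max(range(1,k),key=lambda j:st[j,4]*(D[l==j].max()<.0139))
ValueError: max() iterable argument is empty
```

>>> arm_command(increments=[[[-1.29, 1.0, 0], [0, 0, 3.2]], [[-1.23, 1.08, 0], [0, 0, 3.2]], [[-1.17, 1.15, 0], [0, 0, 3.2]], [[-1.1, 1.2, 0], [0, 0, 3.1]], [[-1.04, 1.26, 0], [0, 0, 3.1]]])

```text
time: 15.68
position: [0.5224, 0.2577, 0.1503]
tcp_rot: [-0.958, 2.443, -0.171]
ft_force: [0.4, 0.2, -0.1]
finger_gap: 0.0501
gripper_force: 0.0
```

```bash
python3 - <<'E'
from meas import *
g=np.load("geo.npz");A=g["A"];C=g["C"];n=A[:,2];Q=tool(-n,188)*R.from_euler("z",-35,degrees=True)
plan([(C[1]-.0305*n-A[:,0]*.0005+A[:,1]*.001,Q,5)])
E
python3 st.py 1 -35
```

```text
[[[0.01, 0.03, 1.59], [-0.1, 0.0, -0.0]], [[0.01, 0.03, 1.59], [-0.0, 0.0, -0.0]], [[0.01, 0.03, 1.59], [-0.1, 0.0, -0.0]], [[0.01, 0.03, 1.58], [-0.0, 0.0, -0.1]], [[0.01, 0.03, 1.59], [-0.1, 0.1, -0.0]]]
t 15.675 axis offs mm (up,left,n) [ 0.6  0.2 48.9] tool [0.06 0.06 7.99]
tilt [-0.3  0.1 -0.1] F(A) [ 0.3  0.1 -0.3] F tool [-0.3 -0.1  0.3] M(A) [ 0.071  0.084 -0.066] q [ 0.6   0.19  2.17 -0.66  0.38 -1.16] gap 0.0501 g 0.0
```

>>> arm_command(increments=[[[0.01, 0.03, 1.59], [0, 0, 0]], [[0.01, 0.03, 1.59], [0, 0, 0]], [[0.01, 0.03, 1.59], [0, 0, 0]], [[0.01, 0.03, 1.58], [0, 0, 0]], [[0.01, 0.03, 1.59], [0, 0, 0]]])

```text
time: 16.3
position: [0.5607, 0.2633, 0.0803]
tcp_rot: [-0.961, 2.443, -0.17]
ft_force: [0.9, 0.1, -0.0]
finger_gap: 0.05
gripper_force: 0.0
```

>>> arm_command(increments=[[[0, 0, 0], [0, 0, 0]], [[0, 0, 0], [0, 0, 0]], [[0, 0, 0], [0, 0, 0]], [[0, 0, 0], [0, 0, 0]], [[0, 0, 0], [0, 0, 0]]], hand=2.6, squeeze=15)

```text
time: 16.92
position: [0.5601, 0.2629, 0.0818]
tcp_rot: [-0.961, 2.443, -0.171]
ft_force: [-0.7, 3.2, -5.4]
finger_gap: 0.0295
gripper_force: 15.0
```

```bash
python3 mz.py; python3 gl.py 1;python3 st.py 1 -35
```

```text
[-0.048 -0.051  0.006  0.068  0.042 -0.003 -0.009  0.018] 0.003072651766665494 0.03825714669081638
line rad 0.254 188 [-5.   1.9] len 11.575365993453959
t 17.375 axis offs mm (up,left,n) [ -0.7   0.2 -29.6] tool [-0.05 -0.05  0.14]
tilt [-0.3  0.  -0. ] F(A) [-4.6  5.8 -1.9] F tool [0.5 7.4 1.8] M(A) [0.971 0.865 0.021] q [ 0.56  0.37  2.14 -0.96  0.26 -0.87] gap 0.0294 g 15.0
```

>>> arm_command(increments=[[[0, 0.1, 0.02], [0, 0, 5]], [[0, 0, 0.02], [0, 0, 5]], [[0, 0, 0.02], [0, 0, 5]], [[0, 0, 0.02], [0, 0, 5]], [[0, 0, 0.02], [0, 0, 5]]])

```text
time: 18.0
position: [0.5604, 0.2635, 0.0807]
tcp_rot: [-0.403, 2.583, -0.018]
ft_force: [-2.1, 2.4, -4.2]
finger_gap: 0.0296
gripper_force: 15.0
```

>>> arm_command(increments=[[[0, 0, 0.01], [0, 0, 3]], [[0, 0, 0.01], [0, 0, 3]], [[0, 0, 0], [0, 0, 0]], [[0, 0, 0], [0, 0, 0]], [[0, 0, 0], [0, 0, 0]]])

```text
time: 18.62
position: [0.5604, 0.2636, 0.0805]
tcp_rot: [-0.272, 2.6, 0.018]
ft_force: [-0.3, 4.7, -4.8]
finger_gap: 0.0297
gripper_force: 15.0
```

```bash
python3 mz.py; python3 gl.py 1;python3 st.py 1 -4
```

```text
[-0.028  0.023 -0.026 -0.09   0.009 -0.016  0.044 -0.037] -0.01494294304913165 0.03855656355262344
line rad 0.789 217 [-4.   4.4] len 12.355005678619218
t 19.075 axis offs mm (up,left,n) [ -1.1   0.9 -30.9] tool [-0.1  -0.09  0.01]
tilt [-0.2  0.2 -0. ] F(A) [-2.3  5.3 -4.4] F tool [1.9 5.5 4.4] M(A) [ 0.971  0.585 -0.025] q [ 0.56  0.37  2.14 -0.97  0.26 -0.32] gap 0.0293 g 15.0
```

Left cap runs freely at 0.79 rad, with almost no moment. Drive it home.

>>> arm_command(increments=[[[0, 0.03, 0.02], [0, 0, 5]], [[0, 0, 0.02], [0, 0, 5]], [[0, 0, 0.02], [0, 0, 5]], [[0, 0, 0.02], [0, 0, 5]], [[0, 0, 0.02], [0, 0, 5]]])

```text
time: 19.7
position: [0.561, 0.2643, 0.0796]
tcp_rot: [0.302, 2.607, 0.173]
ft_force: [0.6, 6.5, -6.8]
finger_gap: 0.03
gripper_force: 15.0
```

>>> arm_command(increments=[[[0, 0, 0.02], [0, 0, 5]], [[0, 0, 0.02], [0, 0, 5]], [[0, 0, 0.02], [0, 0, 5]], [[0, 0, 0.01], [0, 0, 3]], [[0, 0, 0], [0, 0, 0]]])

```text
time: 20.32
position: [0.5616, 0.2645, 0.0793]
tcp_rot: [0.707, 2.545, 0.28]
ft_force: [1.4, 7.6, -6.2]
finger_gap: 0.0299
gripper_force: 15.0
```

```bash
python3 mz.py; python3 gl.py 1;python3 st.py 1 39
```

```text
[0.205 0.214 0.183 0.168 0.238 0.228 0.254 0.251] 0.2177517678222642 0.02903788378912582
line rad 1.491 217 [-0.6  5.8] len 11.87478295210458
t 20.775 axis offs mm (up,left,n) [ -0.4   1.6 -32.5] tool [-0.14 -0.1  -0.15]
tilt [ 0.   0.3 -0. ] F(A) [-0.5  6.  -4.6] F tool [4.2 4.3 4.6] M(A) [1.031 0.324 0.227] q [ 0.56  0.37  2.14 -0.98  0.25  0.44] gap 0.0292 g 15.0
```

>>> arm_command(increments=[[[0, 0, 0], [0, 0, 0]], [[0, 0, 0], [0, 0, 2]], [[0, 0, 0], [0, 0, 2]], [[0, 0, 0], [0, 0, 2]], [[0, 0, 0], [0, 0, 0]]], squeeze=22)

```text
time: 21.4
position: [0.562, 0.2643, 0.0797]
tcp_rot: [0.842, 2.512, 0.314]
ft_force: [3.5, 4.5, -2.6]
finger_gap: 0.029
gripper_force: 22.0
```

```bash
python3 mz.py; python3 gl.py 1
```

```text
[0.361 0.384 0.388 0.372 0.394 0.409 0.345 0.403] 0.3820519887510984 0.02024277989351453
line rad 1.498 204 [-0.6  5.8] len 12.044838383832014
```

>>> arm_command(increments=[[[0, 0, 0], [0, 0, 0]], [[0, 0, 0], [0, 0, 0]], [[0, 0, -1], [0, 0, 0]], [[0, 0, -3], [0, 0, 0]], [[0, 0, -5], [0, 0, 0]]], hand=5)

```text
time: 22.48
position: [0.5152, 0.2571, 0.1561]
tcp_rot: [0.844, 2.515, 0.309]
ft_force: [0.8, -0.1, 1.1]
finger_gap: 0.0498
gripper_force: 0.0
```

>>> arm_command(increments=[[[0, -0.5, -1], [0, 0, -7]], [[0, -0.5, -1], [0, 0, -7]], [[0, -0.5, -1], [0, 0, -7]], [[0, -1, -1], [0, 0, -7]], [[0, -1, -1], [0, 0, -7]]])

```text
time: 23.1
position: [0.481, 0.2219, 0.192]
tcp_rot: [0.043, 2.619, 0.101]
ft_force: [-0.2, -0.0, -0.5]
finger_gap: 0.0499
gripper_force: 0.0
```

```bash
python3 - <<'E'
from h import *
import pickle
s=robot.get_state();im,d=cams.get_image("wrist");pickle.dump((s,im,d),open("pics/w9.pkl","wb"));cv2.imwrite("pics/w9.png",im[:,:,::-1]);print(s["time"])
E
python3 gl.py 0 pics/w9.pkl; python3 gl.py 1 pics/w9.pkl
```

```text
23.1
line rad 0.01 51 [-5.6 -0.5] len 11.28040784915975
line rad 1.514 52 [-0.7  6. ] len 11.321938754972974
```

View pics/w9.png

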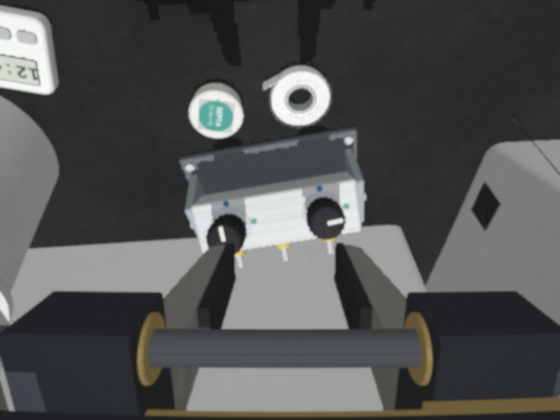

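The final view shows the right cap's line (222,233) pointing at its blue dot at 0.01 rad. The left cap's line (337,222) points at its green dot at 1.51 rad. The tin and tape are undisturbed and the gripper is clear.

```bash
python3 -c "
from station import robot
print(robot.hand_in())"
```

```text
the job is handed in; nothing more can be done
None
```

The left cap ran freely and is screwed fully home (line at about 1.5 rad); the right cap was the crossed one, so I turned it back to its loose stop (about 0 rad), and the job is handed in.

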